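Shut and bolt the sample drawer

TASK

The drawer of the small sample store has been left standing open. Push it fully home with the fingertips, gently, so that the two bottles standing in it stay upright, and only then push the steel bolt beside it all the way across into its keeper so that the drawer is locked. Do not lift the bottles out, and leave the flask and the beaker that stand near the store where they are.

Things in the scene. Friction and masses are not known exactly. Their poses are not given: they have to be found in the camera images.
- sample_store: Grey store fixed to the worktop, 160 deep x 205 wide x 196 mm high. Origin: centre of its underside; own x from front to back, y to its left seen from the robot, z up. Front face at own x -80 mm. Below, a false front that does not move (to z 54, lip 12 mm proud); above, a deep white drawer; the right end of the face (own y -102 to -48 mm) is a grey stile carrying the bolt. Roof z 184 to 196.
- drawer (a joint): Opening of the drawer in m: 0 = fully home (front flush with the store's face), grows as it comes out towards the robot along the store's own -x, to 0.12. It starts 0.07 to 0.11 open. It slides with about 2.5 N of friction, has no spring and stays where it is left.
- drawer_face (a point): Point on the drawer's flat white front (outer face), on its centre line, 150 mm above the worktop; moves with the drawer; axes as the store's. Front: 138 mm wide, z 66 to 182 mm. Proud of it are only a low pull lip (70 wide, 17 mm proud, z 83 to 100) and the bolt's keeper (8 wide, 23 mm proud, z 141 to 159, centred 58 mm to the right).
- bolt (a joint): Travel of the bolt in m: 0 = drawn back, 0.03 = fully across, its end through the keeper of the shut drawer. It moves along the store's own +y (to the left, towards the drawer). Starts between 0 and 0.005. It slides with about 2 N of friction, no spring, stays where it is left.
- bolt_knob (a point): Centre of the bolt's steel ball knob, 18 mm in diameter; moves with the bolt. It stands 44 mm in front of the store's face, 172 mm above the worktop, on a 6 mm stem sloping back and down to the 9 mm rod (axis 12 mm in front of the face, z 150). Rod guides on both sides of the knob stand 23 mm proud of the face. Drawn back, the knob is at own y -89 mm of the store.
- oil_bottle_large: Screw-cap bottle standing in the left of the drawer, 50 mm in diameter, 105 mm high, 0.17 kg (varies, x 0.7 to 1.4). Origin: centre of its base, 72 mm above the worktop (on the drawer's floor). Loose; own z points up.
- oil_bottle_small: Screw-cap bottle standing in the right of the drawer, 46 mm in diameter, 100 mm high, 0.13 kg (varies, x 0.7 to 1.4). Origin: centre of its base, 72 mm above the worktop. Loose; own z points up.
- flask: Stoppered conical flask, 64 mm in diameter, 115 mm high, standing loose on the worktop in front of and to the left of the store. Origin: centre of its base. To be left alone.
- beaker: Glass beaker, 54 x 60 mm, 71 mm high, standing loose on the worktop in front of and to the right of the store. Origin: centre of its base. To be left alone.
Mind the look-alikes: they are no part of the job. What is shaped like the oil_bottle_small but red or yellow is not meant.

How it is judged (in metres and radians):
On the way, in this order (a step that is already met when the one before it is completed fails the run):
1. the drawer is pushed fully home (value of joint drawer below 0.004 m), for 0.2 s.
2. the bolt is pushed across into its keeper, with the drawer still home (value of joint bolt above 0.026 m and value of joint drawer below 0.004 m), for 0.2 s.
At the end, for the whole second after the job is handed in: The drawer is within 4 mm of fully home, the bolt at least 26 mm of its 30 mm across, both bottles upright (within 0.1 rad) and at rest on the drawer's floor, the flask and the beaker within 30 mm of where they stood (all of step 2 and angle between each of oil_bottle_large, oil_bottle_small's own z axis and vertical below 0.1 rad and height (world z) of oil_bottle_large between 0.065 and 0.08 m and height (world z) of oil_bottle_small between 0.065 and 0.08 m and linear speed of each of oil_bottle_large, oil_bottle_small below 0.02 m/s and distance of each of flask, beaker from where it was at the start of the episode below 0.03 m); the robot touches nothing.
It fails at once if the bolt is pushed across while the drawer is not home (value of joint bolt above 0.012 m and value of joint drawer above 0.006 m).
It fails at once if a bottle in the drawer is tipped (angle between any of oil_bottle_large, oil_bottle_small's own z axis and vertical above 0.4 rad).
It fails at once if a bottle is lifted (height (world z) of any of oil_bottle_large, oil_bottle_small above 0.09 m).
It fails at once if the flask or the beaker is lifted, knocked over or pushed away (distance of any of flask, beaker from where it was at the start of the episode above 0.03 m or angle between any of flask, beaker's own z axis and vertical above 0.4 rad).
It also fails if it takes over 42 s, if anything falls off the work surface, if the arm or the gripper's body presses on something with over 40 N, if the wrist force passes 120 N, or if a joint passes its speed limit or range.

ROBOT

A 6-joint arm with a two-finger parallel gripper is mounted at the origin on a cart in front of the work surface, level with it; the furniture and walls round the work are solid. World frame = base frame: x ahead of the robot, y to its left, z up, the work surface at z = 0. Lengths are in m, angles in degrees, forces in N, time in s.
With the tool pointing down it reaches from about 0.3 to 0.775 m from the base axis. Payload 14.6 kg.
Tool frame: the origin (TCP) lies midway between the tips of the shut fingers; the grasp point (between the pads) lies 19 mm behind it (bot.tcp_to_grasp is the z of the grasp point in the tool frame, in m); z points along the fingers, y is the line along which they close (so a half turn about z gives the same grasp; the last joint's range is limited). The gripper opens to 94 mm and grips with 3 to 60 N. Pads are 16 mm wide; open, the fingers measure 119 mm over their backs; the gripper's body (75 mm by 177 mm) begins 78 mm behind the grasp point.
Start: joints at [-80.821, 17.183, 87.147, -0, 75.671, -3.816], TCP at [0.124, -0.536, 0.205] pointing down, gripper open.
Joint ranges: [-173.82, 173.82], [-45.26, 126.66], [13.44, 144.39], [-59.66, 239.66], [0, 175.72], [-146.38, 146.38]. Speed limits (degrees/s): [127.2, 127.2, 147.25, 180, 180, 180].

INTERFACE

Orientations are given as a 3x3 rotation matrix whose columns are the frame's x, y, z axes.
In Python, from station import bot gives the robot as it stands.
- The arm moves only by the shell command python3 -m crank 'ROWS'. ROWS is JSON, a list of rows, each a list of 7 numbers: the shift along the tool's x, y, z in mm, then the turn, a rotation vector about the tool's x, y, z in rad, then the finger opening in mm, from 0 to 94. A call has 1 to 12 rows; each row shifts and turns the commanded pose from where the row before left it, along the tool's axes as they then stand; what a row does not reach is not made up. A row lasts 1/12 s, in which the tool goes at most 41.7 mm and 7.16 degrees, less where a joint would pass 70% of its speed; a pose out of reach is approached as far as the arm can. A call with a gripper value outside its range is refused whole. The fingers move at their own pace and stop on an object; the grip force is fixed at half the most. Time passes only in rows, so rows that do not move let the fingers close. It gives the time, the measured TCP pose, the force and the opening at its end, in the units of the state.
- bot.state(): the state, without advancing time (a new reading comes with each control period).
- bot.snapshot(name): name is "side" or "top" or "wrist"; returns a dict with "img" (384x512x3 uint8, red, green, blue), "camera_matrix" (3x3 intrinsics, pixels), "cam_to_world" (4x4, takes a point from camera to world coordinates). Camera axes: x right, y down, z forward; pixel columns grow to the right and rows downward; lengths in m; the calibration is good to about 2 mm. A picture is of the moment at which its call begins. There is no depth.
- bot.hand_in(): hands the job in, once; it reports no verdict.
The state is a dict: "t": time; "joints": joint angles; "qd": joint speeds; "joint_efforts": joint torques, N m; "position": TCP position; "tcp_rot": TCP orientation; "contact_force": force on the tool from outside, world axes, zero at the start; "torque": the same for the moment, N m; "opening": finger opening in m.
Only numpy, scipy, OpenCV 4.12 (cv2) and the standard library are available. Lean on these libraries where they do the work, as an engineer would, in place of code of your own. Each camera call takes 0.05 s, during which the arm holds its last target. There are 200 camera calls.

## Working session

There is one attempt and no reset: what is moved stays moved. The work goes in short steps, Python scripts to look and compute and a shell command to move; the robot and the scene stay as the last step left them, time stands still between calls to the robot, and variables do not carry over. Pictures are saved under pics/ and viewed, on a budget of 10 in all, crops included, one or two more only if the job needs it, and the job is handed in when it is done.

```bash
mkdir -p pics; ls; python3 - <<'E'
from station import bot
import cv2,numpy as np
for n in("side","top"):
    s=bot.snapshot(n);cv2.imwrite(f"pics/{n}0.png",s["img"][...,::-1])
    np.savez(f"pics/{n}0.npz",**s);print(n,s["camera_matrix"].round(1).tolist(),s["cam_to_world"].round(4).tolist())
st=bot.state();print(st["t"],st["position"],np.round(st["tcp_rot"],3).tolist(),bot.tcp_to_grasp)
E
```

```text
pics
side [[348.7, 0.0, 244.9], [0.0, 348.7, 186.2], [0.0, 0.0, 1.0]] [[-0.9765, 0.1826, -0.1148, 0.6621], [0.2153, 0.7938, -0.5688, 0.4487], [-0.0127, -0.5802, -0.8144, 0.8318], [0.0, 0.0, 0.0, 1.0]]
top [[370.7, 0.0, 257.0], [0.0, 370.7, 189.9], [0.0, 0.0, 1.0]] [[-0.0046, -0.9823, 0.1872, 0.3755], [-0.9997, 0.0087, 0.0209, -0.0419], [-0.0222, -0.187, -0.9821, 1.041], [0.0, 0.0, 0.0, 1.0]]
0.1 [ 0.12360628 -0.53569964  0.20493299] [[0.974, 0.225, -0.0], [0.225, -0.974, 0.001], [0.0, -0.001, -1.0]] -0.0188
```

View pics/side0.png

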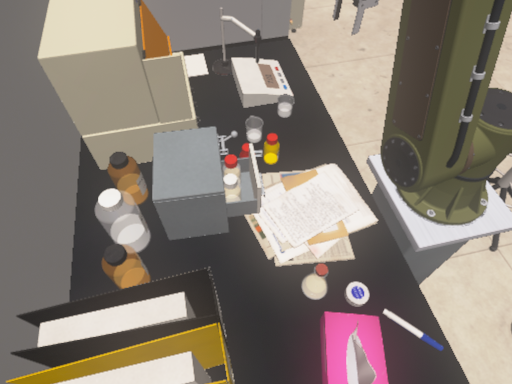

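View pics/top0.png

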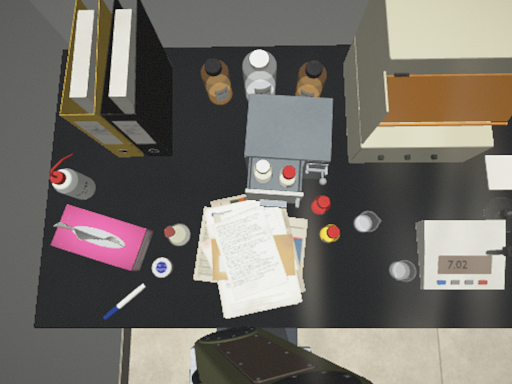

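```bash
python3 - <<'E'
import cv2
t=cv2.imread("pics/top0.png")[80:250,225:395];s=cv2.imread("pics/side0.png")[110:250,140:300]
a=cv2.resize(t,(600,600),interpolation=2)
cv2.imwrite("pics/c1.png",a)
cv2.imwrite("pics/c2.png",cv2.resize(s,(640,560),interpolation=2))
E
```

```text
(no output)
```

View pics/c1.png

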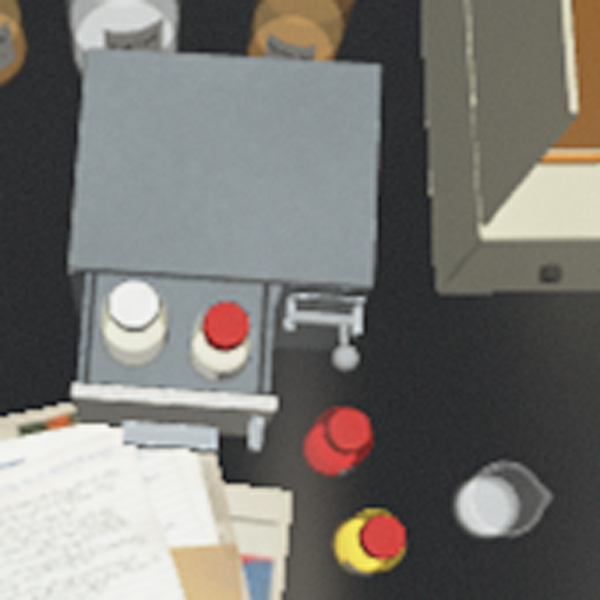

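View pics/c2.png

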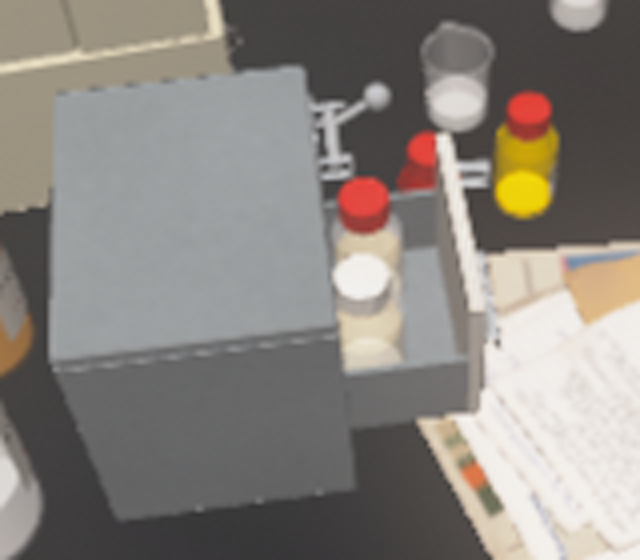

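```bash
cat > h.py <<'E'
import numpy as np
def ray(d,p):
    K,T=d["camera_matrix"],d["cam_to_world"]
    return T[:3,3],T[:3,:3]@np.linalg.inv(K)@[p[0],p[1],1]
def onz(d,p,z):
    o,v=ray(d,p);return o+v*(z-o[2])/v[2]
def tri(d1,p1,d2,p2):
    o,v=ray(d1,p1);q,w=ray(d2,p2)
    s=np.linalg.lstsq(np.c_[v,-w],q-o,rcond=None)[0]
    a,b=o+v*s[0],q+w*s[1];return (a+b)/2,np.linalg.norm(a-b)
def proj(d,P):
    T=np.linalg.inv(d["cam_to_world"]);c=d["camera_matrix"]@(T[:3,:3]@P+T[:3,3]);return c[:2]/c[2]
E
python3 - <<'E'
from h import *
t=dict(np.load("pics/top0.npz"));s=dict(np.load("pics/side0.npz"))
T=lambda x,y:(x/3.529+225-.36,y/3.529+80-.36)
S=lambda x,y:(x/4+140-.4,y/4+110-.4)
c=[onz(t,T(*p),.196) for p in((87,50),(381,65),(375,288),(70,270))]
c2=[onz(s,S(*p),.196) for p in((58,90),(302,67),(337,332),(50,362))]
print("roof top: BL BR FR FL",*[x.round(4) for x in c],sep="\n")
print("roof side: BR FR FL BL",*[x.round(4) for x in c2],sep="\n")
f=c[3]-c[2];print("yaw top(front)",np.degrees(np.arctan2(-f[0],f[1])), "len",np.linalg.norm(f))
f=c2[2]-c2[1];print("yaw side(front)",np.degrees(np.arctan2(-f[0],f[1])),"len",np.linalg.norm(f))
print("knob",onz(t,T(345,358),.172),tri(t,T(345,358),s,S(377,96)))
print("drawer edge L,R",onz(t,T(71,396),.182),onz(t,T(277,411),.182))
print("side edge R,L outer",onz(s,S(449,137),.182),onz(s,S(484,305),.182))
for n,p,z in(("red cap",T(350,428),.1),("yellow cap",T(383,536),.1),("small cap",T(227,325),.172),("large cap",T(134,304),.177),("beaker base",T(488,506),0.005),("flask?",(177,236),0.03)):print(n,onz(t,p,z).round(4))
for n,p in(("red",S(425,150)),("yellow",S(530,112))):print(n,onz(s,p,.1).round(4))
E
```

```text
roof top: BL BR FR FL
[ 0.7757 -0.0061  0.196 ]
[ 0.7616 -0.2083  0.196 ]
[ 0.6034 -0.1976  0.196 ]
[0.618  0.0054 0.196 ]
roof side: BR FR FL BL
[ 0.7601 -0.2108  0.196 ]
[ 0.6063 -0.1957  0.196 ]
[0.6216 0.0113 0.196 ]
[ 0.7783 -0.0043  0.196 ]
yaw top(front) -4.121282509599206 len 0.20344325337780247
yaw side(front) -4.239658585841513 len 0.20749151189565188
knob [ 0.56113995 -0.17971297  0.172     ] (array([ 0.56098298, -0.17946326,  0.17507445]), np.float64(0.0010712864963767854))
drawer edge L,R [0.53474983 0.00532867 0.182     ] [ 0.52341315 -0.13174696  0.182     ]
side edge R,L outer [ 0.52553624 -0.12829902  0.182     ] [0.53530298 0.00204164 0.182     ]
red cap [ 0.5246 -0.1928  0.1   ]
yellow cap [ 0.4464 -0.2133  0.1   ]
small cap [ 0.5849 -0.1005  0.172 ]
large cap [ 0.599  -0.0372  0.177 ]
beaker base [ 0.4765 -0.314   0.005 ]
flask? [0.4422 0.1984 0.03  ]
red [ 0.5274 -0.193   0.1   ]
yellow [ 0.4465 -0.2114  0.1   ]
```

```bash
python3 - <<'E'
from h import *
t=dict(np.load("pics/top0.npz"));s=dict(np.load("pics/side0.npz"))
print("cab corner",tri(t,(349.5,162),s,(195,118)))
print("cab z0,.3",onz(t,(349.5,162),0),onz(t,(349.5,162),.3))
print("lamp base side",onz(s,(225,68),0),"head z.1-.3",[onz(s,(258,35),z).round(3) for z in(.1,.2,.3)],"top",[onz(t,(488,252),z).round(3) for z in(.1,.2,.3)])
print("balance corners z.05",[onz(t,p,.05).round(3) for p in((420,290),(420,222),(505,290))])
print("table edge",onz(t,(300,327),0),"beakers",onz(t,(402,271),.0),onz(t,(364,222),.0))
c=np.array([.6905,-.101,0]);a=np.radians(-4.2);X=np.array([np.cos(a),np.sin(a),0]);Y=np.array([-np.sin(a),np.cos(a),0])
P=lambda x,y,z:c+x*X+y*Y+[0,0,z]
print("pre-push",P(-.163-.008-.03,.026,.13),"home",P(-.088,.026,.13))
print("pre-bolt(y -120)",P(-.126,-.120,.16),"end knob",P(-.126,-.059-.0215,.16))
E
```

```text
cab corner (array([ 0.63159612, -0.25656652,  0.16518981]), np.float64(0.04523529826308086))
cab z0,.3 [ 0.65343838 -0.28697958  0.        ] [ 0.57333712 -0.21635642  0.3       ]
lamp base side [ 0.49909278 -0.6973055   0.        ] head z.1-.3 [array([ 0.363, -0.727,  0.1  ]), array([ 0.403, -0.566,  0.2  ]), array([ 0.444, -0.406,  0.3  ])] top [array([ 0.394, -0.592,  0.1  ]), array([ 0.392, -0.534,  0.2  ]), array([ 0.39 , -0.475,  0.3  ])]
balance corners z.05 [array([ 0.299, -0.438,  0.05 ]), array([ 0.474, -0.453,  0.05 ]), array([ 0.299, -0.653,  0.05 ])]
table edge [ 0.20091527 -0.13259674  0.        ] beakers [ 0.34563193 -0.41347126  0.        ] [ 0.47987535 -0.31844778  0.        ]
pre-push [ 0.49194398 -0.06034895  0.13      ] home [ 0.60464052 -0.06862486  0.13      ]
pre-bolt(y -120) [ 0.55604979 -0.21144972  0.16      ] end knob [ 0.5589427 -0.1720558  0.16     ]
```

```bash
python3 -m crank '[[0,0,0,0,0,0.1,0],[0,0,0,0,0,0.1,0],[0,0,0,0,0,0.1,0],[8,-12,0,0,0,0,0],[16,-25,0,0,0,0,0],[16,-25,0,0,0,0,0],[16,-25,0,0,0,0,0],[16,-25,0,0,0,0,0],[16,-25,0,0,0,0,0],[16,-25,0,0,0,0,0],[16,-25,0,0,0,0,0],[16,-25,0,0,0,0,0]]'
python3 -m crank '[[16,-25,0,0,0,0,0],[16,-25,0,0,0,0,0],[16,-25,0,0,0,0,0],[16,-25,0,0,0,0,0],[16,-25,0,0,0,0,0],[16,-25,0,0,0,0,0],[16,-25,0,0,0,0,0],[16,-25,0,0,0,0,0],[16,-25,0,0,0,0,0],[16,-25,0,0,0,0,0],[8,-14,0,0,0,0,0],[0,0,0,0,0,0,0]]'
```

```text
t: 1.1
position: [0.2753, -0.3331, 0.2053]
tcp_rot: [[0.997, -0.073, -0.0], [-0.073, -0.997, 0.0], [-0.0, -0.0, -1.0]]
contact_force: [0.8, 0.1, 0.7]
opening: 0.0177
t: 2.1
position: [0.4626, -0.0813, 0.205]
tcp_rot: [[0.998, -0.07, -0.001], [-0.07, -0.998, 0.001], [-0.001, -0.0, -1.0]]
contact_force: [0.0, 0.1, 0.2]
opening: 0.0003
```

```bash
python3 -m crank '[[0,-11,12,0,0,0,0],[0,-12,20,0,0,0,0],[0,0,20,0,0,0,0],[0,0,18,0,0,0,0],[0,0,4,0,0,0,0],[10,0,0,0,0,0,0],[10,0,0,0,0,0,0],[10,0,0,0,0,0,0],[6,0,0,0,0,0,0],[0,0,0,0,0,0,0],[0,0,0,0,0,0,0]]'
python3 - <<'E'
from station import bot
import cv2
s=bot.snapshot("side");import numpy as np;np.savez("pics/side1.npz",**s)
a=cv2.resize(s["img"][90:240,130:330,::-1],(800,600),interpolation=2);cv2.imwrite("pics/s1.png",a)
E
```

```text
t: 3.02
position: [0.499, -0.0634, 0.1316]
tcp_rot: [[0.997, -0.073, -0.0], [-0.073, -0.997, 0.0], [-0.0, -0.0, -1.0]]
contact_force: [-0.7, -0.2, -0.1]
opening: 0.0006
```

View pics/s1.png

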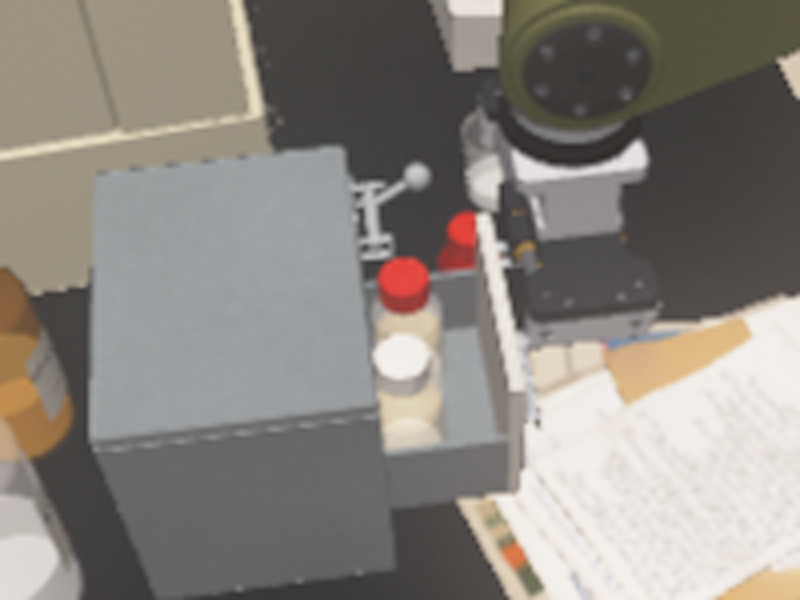

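```bash
python3 -m crank '[[2,0,0,0,0,0,0],[3,0,0,0,0,0,0],[3,0,0,0,0,0,0],[3,0,0,0,0,0,0],[3,0,0,0,0,0,0],[3,0,0,0,0,0,0],[3,0,0,0,0,0,0],[3,0,0,0,0,0,0],[3,0,0,0,0,0,0],[3,0,0,0,0,0,0],[3,0,0,0,0,0,0],[3,0,0,0,0,0,0]]'
python3 -m crank '[[3,0,0,0,0,0,0],[3,0,0,0,0,0,0],[3,0,0,0,0,0,0],[3,0,0,0,0,0,0],[3,0,0,0,0,0,0],[3,0,0,0,0,0,0],[3,0,0,0,0,0,0],[3,0,0,0,0,0,0],[3,0,0,0,0,0,0],[3,0,0,0,0,0,0],[2,0,0,0,0,0,0],[1,0,0,0,0,0,0]]'
```

```text
t: 4.07
position: [0.5344, -0.0657, 0.1314]
tcp_rot: [[0.997, -0.073, -0.0], [-0.073, -0.997, 0.0], [-0.0, -0.0, -1.0]]
contact_force: [-3.0, 0.7, 0.5]
opening: 0.0005
t: 5.07
position: [0.5673, -0.0681, 0.1314]
tcp_rot: [[0.997, -0.073, -0.0], [-0.073, -0.997, -0.0], [-0.0, 0.0, -1.0]]
contact_force: [-2.2, -1.7, -0.2]
opening: 0.0006
```

```bash
python3 -m crank '[[2,0,0,0,0,0,0],[3,0,0,0,0,0,0],[3,0,0,0,0,0,0],[3,0,0,0,0,0,0],[3,0,0,0,0,0,0],[3,0,0,0,0,0,0],[3,0,0,0,0,0,0],[3,0,0,0,0,0,0],[3,0,0,0,0,0,0],[2,0,0,0,0,0,0],[2,0,0,0,0,0,0],[1,0,0,0,0,0,0]]'
python3 - <<'E'
from station import bot
import cv2
s=bot.snapshot("side")
a=cv2.resize(s["img"][90:240,130:330,::-1],(800,600),interpolation=2);cv2.imwrite("pics/s2.png",a)
E
```

```text
t: 6.07
position: [0.5982, -0.0704, 0.1314]
tcp_rot: [[0.997, -0.073, 0.0], [-0.073, -0.997, 0.0], [0.0, -0.0, -1.0]]
contact_force: [-2.7, -0.8, -0.4]
opening: 0.0005
```

View pics/s2.png

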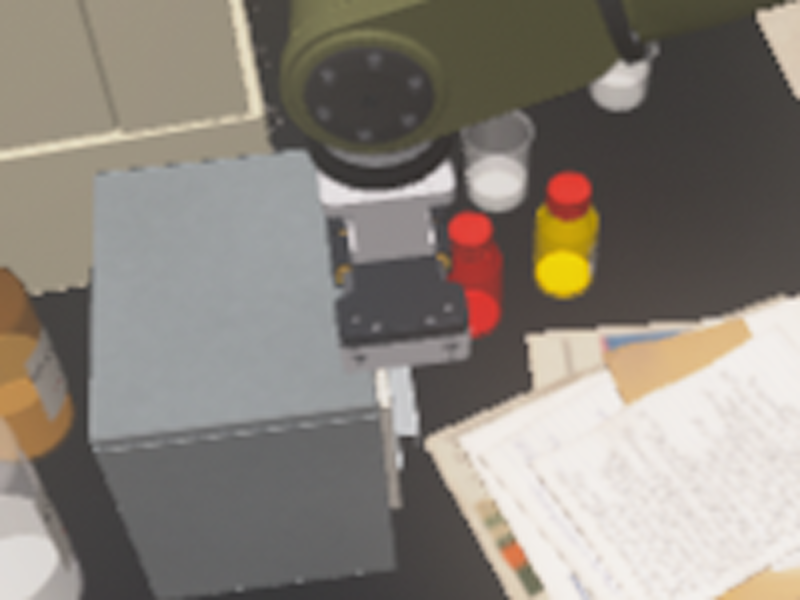

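The drawer is nearly shut; its front stands slightly proud (white edge at about (388,430)). The arm has not touched the red or yellow bottles or the beaker. I'll go on in 1 mm steps until the force rises.

```bash
python3 -m crank '[[1,0,0,0,0,0,0],[1,0,0,0,0,0,0],[1,0,0,0,0,0,0],[1,0,0,0,0,0,0],[1,0,0,0,0,0,0],[0,0,0,0,0,0,0]]'
python3 -m crank '[[1,0,0,0,0,0,0],[1,0,0,0,0,0,0],[0,0,0,0,0,0,0]]'
```

```text
t: 6.62
position: [0.6032, -0.0707, 0.1315]
tcp_rot: [[0.997, -0.073, 0.0], [-0.073, -0.997, 0.0], [0.0, -0.0, -1.0]]
contact_force: [-0.5, -0.2, -1.2]
opening: 0.0004
t: 6.87
position: [0.6052, -0.0708, 0.1315]
tcp_rot: [[0.997, -0.073, 0.0], [-0.073, -0.997, 0.0], [0.0, -0.0, -1.0]]
contact_force: [-0.6, 0.2, -0.6]
opening: 0.0003
```

```bash
python3 -m crank '[[1,0,0,0,0,0,0],[1,0,0,0,0,0,0]]'
python3 -m crank '[[1,0,0,0,0,0,0],[0,0,0,0,0,0,0]]'
python3 -m crank '[[1,0,0,0,0,0,0],[0,0,0,0,0,0,0]]'
```

```text
t: 7.03
position: [0.6052, -0.0708, 0.1315]
tcp_rot: [[0.997, -0.073, -0.005], [-0.073, -0.997, 0.0], [-0.005, -0.0, -1.0]]
contact_force: [-30.9, 2.8, 13.5]
opening: 0.0007
t: 7.2
position: [0.605, -0.0708, 0.1315]
tcp_rot: [[0.997, -0.073, -0.008], [-0.073, -0.997, 0.001], [-0.008, -0.0, -1.0]]
contact_force: [-33.7, 2.0, 13.6]
opening: 0.0004
t: 7.37
position: [0.6049, -0.0708, 0.1315]
tcp_rot: [[0.997, -0.073, -0.011], [-0.073, -0.997, 0.001], [-0.011, -0.0, -1.0]]
contact_force: [-46.1, 3.4, 18.7]
opening: 0.0003
```

```bash
python3 -m crank '[[-3,0,0,0,0,0,0],[-6,0,0,0,0,0,0],[-15,0,0,0,0,0,0],[-15,0,0,0,0,0,0],[0,0,-20,0,0,0,0],[0,0,-30,0,0,0,0],[0,0,-30,0,0,0,0],[0,0,-15,0,0,0,0],[0,20,-5,0,0,0,60],[0,30,0,0,0,0,60],[0,30,0,0,0,0,60],[0,20,0,0,0,0,60]]'
python3 -m crank '[[0,4,0,0,0,0,60],[0,0,0,0,0,0,60],[0,0,0,0,0,0,60]]'
python3 - <<'E'
from station import bot
from h import *
import cv2
for n in("side","top"):
    s=bot.snapshot(n);np.savez(f"pics/{n}3.npz",**s);i=s["img"][...,::-1]
    cv2.imwrite(f"pics/{n}3.png",cv2.resize(i[90:240,130:330],(800,600),interpolation=2) if n=="side" else i)
c=np.array([.6905,-.101,0]);a=np.radians(-4.2);d=bot.state()["position"]-c
print(d[0]*np.cos(a)+d[1]*np.sin(a),-d[0]*np.sin(a)+d[1]*np.cos(a),d[2])
E
```

```text
t: 8.37
position: [0.5625, -0.1701, 0.2317]
tcp_rot: [[0.997, -0.074, 0.001], [-0.074, -0.997, -0.001], [0.001, 0.001, -1.0]]
contact_force: [0.1, -0.8, -0.2]
opening: 0.0236
t: 8.62
position: [0.5626, -0.1714, 0.2314]
tcp_rot: [[0.997, -0.073, 0.0], [-0.073, -0.997, 0.0], [0.0, -0.0, -1.0]]
contact_force: [0.4, 0.5, 0.3]
opening: 0.0439
-0.12235195456147122 -0.07903806001089758 0.23153235446468237
```

View pics/side3.png

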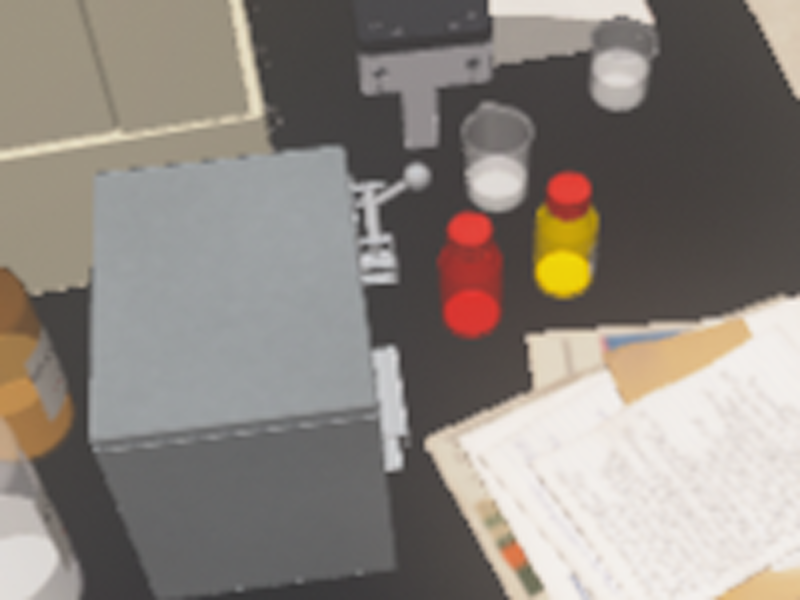

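```bash
python3 -m crank '[[-3,0,0,0,0,0,60],[0,0,0,0,0,0,60],[0,0,0,0,0,0,60],[0,0,10,0,0,0,60],[0,0,15,0,0,0,60],[0,0,15,0,0,0,60],[0,0,15,0,0,0,60],[0,0,12,0,0,0,60],[0,0,5,0,0,0,60],[0,0,0,0,0,0,60]]'
python3 - <<'E'
from station import bot
import cv2
s=bot.snapshot("side")
cv2.imwrite("pics/s4.png",cv2.resize(s["img"][90:240,130:330,::-1],(800,600),interpolation=2))
E
```

```text
t: 9.55
position: [0.559, -0.1716, 0.158]
tcp_rot: [[0.997, -0.073, -0.002], [-0.073, -0.997, 0.001], [-0.002, -0.001, -1.0]]
contact_force: [0.7, 0.2, -0.2]
opening: 0.0599
```

View pics/s4.png

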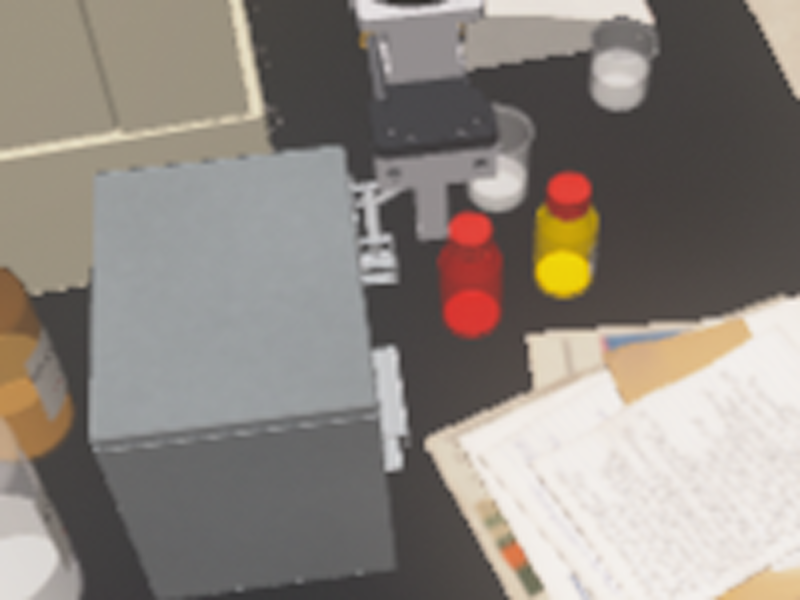

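The near finger (tip at about (433,235)) hides the knob, so the fingers straddle it with no contact. Next I push left.

```bash
python3 -m crank '[[0,-2,0,0,0,0,60],[0,-3,0,0,0,0,60],[0,-3,0,0,0,0,60],[0,-3,0,0,0,0,60],[0,-3,0,0,0,0,60],[0,-3,0,0,0,0,60],[0,-3,0,0,0,0,60],[0,-2,0,0,0,0,60]]'
python3 -m crank '[[0,-2,0,0,0,0,60],[0,-3,0,0,0,0,60],[0,-3,0,0,0,0,60],[0,-3,0,0,0,0,60],[0,-2,0,0,0,0,60],[0,-1,0,0,0,0,60],[0,-1,0,0,0,0,60],[0,-1,0,0,0,0,60],[0,0,0,0,0,0,60]]'
```

```text
t: 10.27
position: [0.5612, -0.1496, 0.1597]
tcp_rot: [[0.997, -0.073, 0.0], [-0.073, -0.997, -0.0], [0.0, 0.0, -1.0]]
contact_force: [-0.7, -2.1, 1.2]
opening: 0.0601
t: 11.02
position: [0.5623, -0.1338, 0.1594]
tcp_rot: [[0.997, -0.073, -0.0], [-0.073, -0.997, 0.0], [-0.0, -0.0, -1.0]]
contact_force: [0.5, -1.3, 1.0]
opening: 0.0602
```

```bash
python3 -m crank '[[0,-1,0,0,0,0,60],[0,-1,0,0,0,0,60],[0,0,0,0,0,0,60]]'
python3 -m crank '[[0,-1,0,0,0,0,60],[0,-1,0,0,0,0,60]]'
python3 -m crank '[[0,-1,0,0,0,0,60],[0,0,0,0,0,0,60]]'
```

```text
t: 11.27
position: [0.5624, -0.1318, 0.1594]
tcp_rot: [[0.997, -0.073, -0.0], [-0.073, -0.997, 0.0], [-0.0, -0.0, -1.0]]
contact_force: [-0.5, -1.7, 0.1]
opening: 0.0599
t: 11.43
position: [0.5625, -0.1299, 0.1594]
tcp_rot: [[0.997, -0.073, 0.0], [-0.073, -0.997, -0.0], [0.0, 0.0, -1.0]]
contact_force: [0.6, -1.7, 1.0]
opening: 0.06
t: 11.6
position: [0.5626, -0.1291, 0.1595]
tcp_rot: [[0.997, -0.073, 0.0], [-0.073, -0.997, -0.001], [0.0, 0.001, -1.0]]
contact_force: [0.2, -4.4, 0.6]
opening: 0.06
```

```bash
python3 -m crank '[[0,-1,0,0,0,0,60],[0,0,0,0,0,0,60]]'
python3 -m crank '[[0,-1,0,0,0,0,60],[0,0,0,0,0,0,60]]'
```

```text
t: 11.77
position: [0.5626, -0.1288, 0.1595]
tcp_rot: [[0.997, -0.074, -0.0], [-0.074, -0.997, -0.002], [0.0, 0.002, -1.0]]
contact_force: [-1.5, -8.5, 0.0]
opening: 0.06
t: 11.93
position: [0.5626, -0.1285, 0.1595]
tcp_rot: [[0.997, -0.074, -0.0], [-0.074, -0.997, -0.003], [0.0, 0.003, -1.0]]
contact_force: [-0.0, -13.5, 0.5]
opening: 0.06
```

The bolt is on its stop: the force rises and the tool no longer advances. I back off 12 mm so the knob sits free between the pads, then lift and look.

```bash
python3 -m crank '[[0,4,0,0,0,0,60],[0,5,0,0,0,0,60],[0,5,0,0,0,0,60],[0,0,-10,0,0,0,60],[0,0,-20,0,0,0,60],[0,0,-20,0,0,0,60],[0,0,-20,0,0,0,60],[-30,0,-20,0,0,0,60],[-30,0,0,0,0,0,60],[-30,0,0,0,0,0,60],[-30,0,0,0,0,0,60],[-30,0,0,0,0,0,60]]'
python3 -m crank '[[-30,0,0,0,0,0,60],[0,0,0,0,0,0,60],[0,0,0,0,0,0,60]]'
python3 - <<'E'
from station import bot
from h import *
import cv2
s=bot.snapshot("side");t=bot.snapshot("top");np.savez("pics/side5.npz",**s);np.savez("pics/top5.npz",**t)
a=cv2.resize(s["img"][90:240,130:280,::-1],(400,400),interpolation=2)
b=cv2.resize(t["img"][80:250,225:395,::-1],(400,400),interpolation=2)
cv2.imwrite("pics/f5.png",np.hstack([a,b]))
t0=np.load("pics/top0.npz")["img"];d=cv2.absdiff(t0,t["img"]).max(2)
print("flask diff",d[222:248,163:192].max(),"beaker diff",d[208:236,352:382].max())
E
```

```text
t: 12.93
position: [0.4107, -0.1295, 0.25]
tcp_rot: [[0.997, -0.073, 0.001], [-0.073, -0.997, 0.0], [0.001, -0.0, -1.0]]
contact_force: [0.6, 0.1, 1.2]
opening: 0.0602
t: 13.18
position: [0.3818, -0.1277, 0.2507]
tcp_rot: [[0.997, -0.074, 0.002], [-0.074, -0.997, -0.001], [0.002, 0.0, -1.0]]
contact_force: [0.3, 0.3, -0.5]
opening: 0.06
flask diff 8 beaker diff 9
```

View pics/f5.png

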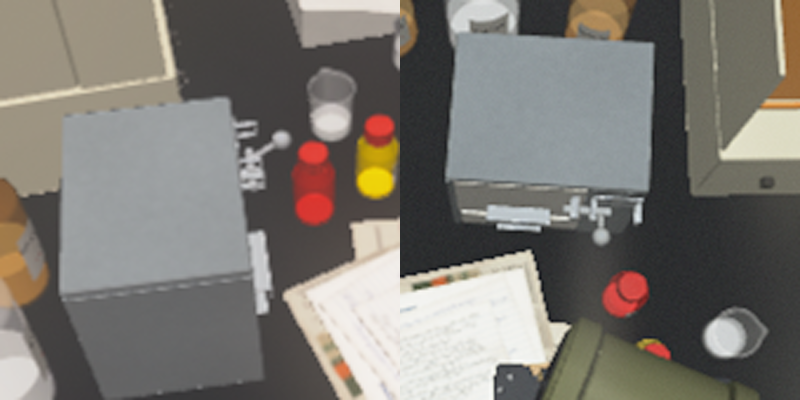

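```bash
python3 - <<'E'
from station import bot
from h import *
t=dict(np.load("pics/top5.npz"));s=dict(np.load("pics/side5.npz"))
k=onz(t,(310.2,180.4),.172);k2=onz(s,(235,141.8),.172);k0=np.array([.5611,-.1797,.172]);print(k,k2,"travel",np.linalg.norm(k-k0))
print(bot.state()["t"],bot.hand_in())
E
```

```text
[ 0.56308807 -0.15071003  0.172     ] [ 0.56378873 -0.15380158  0.172     ] travel 0.029058063638232646
the job is handed in; nothing more can be done
13.2833 None
```

I pushed the drawer home, then pushed the bolt across, and handed the job in at about 13 s. `hand_in()` gives no verdict, so I can't say for certain that it passed.

- **Drawer:** I pushed it with the shut fingertips at about 36 mm/s, against roughly 2.5 N. It stopped within 1 mm of the expected position, where the force rose to about 46 N against the stop. That last press was harder than it needed to be.
- **Bolt:** I pushed the knob left with the right finger of the open gripper until it stopped, at about 13 N. In the top view the knob had moved about 29 mm of its 30 mm. The side view put it about 3 mm further right, which would be about 26 mm, right at the limit. The clear stop supports the larger figure.
- **Surroundings:** The flask and beaker areas look the same before and after in the top view. The red and yellow bottles near the store were not touched. The arm was clear of everything, with almost no force on the tool.
- **Not checked:** The two bottles can't be seen once the drawer is shut. They were last seen upright just before the push. The forces during the push gave no sign that they had tipped.

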